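Slide a spacer frame along the rail into the corner pocket

ROBOT

A 6-joint arm with a two-finger parallel gripper is mounted at the origin on a cart in front of the work surface, level with it; the furniture and walls round the work are solid. World frame = base frame: x ahead of the robot, y to its left, z up, the work surface at z = 0. Lengths are in m, angles in rad, forces in N, time in s.
With the tool pointing down it reaches from about 0.375 to 0.9 m from the base axis. Payload 3.1 kg.
Tool frame: the origin (TCP) lies at the very end of the fingers, on their centre line; the grasp point (between the pads) lies 19 mm behind it; x points along the fingers, z is the direction in which the jaws open and shut, and the axes are right-handed (so a half turn about x gives the same grasp; the last joint's range is limited). The gripper opens to 85 mm and grips with 20 to 120 N. Pads are 22 mm wide; open, the fingers measure 114 mm over their backs; the gripper's body (76 mm by 85 mm) begins 54 mm behind the grasp point. The pads swing forward as they close: fully open they stand 13 mm farther back than shut.
Start: joints at [-1.494, 0.527, 1.433, -0, 1.181, -0.178], TCP at [0.158, -0.605, 0.231] pointing down, gripper open.
Joint ranges: [-3.08, 3.08], [-0.75, 2.2], [0.22, 2.44], [-1.43, 4.57], [0, 2.65], [-2.85, 2.85]. Speed limits (rad/s): [2.79, 2.79, 3.14, 3.14, 3.14, 3.14].

INTERFACE

Orientations are given as a unit quaternion [x, y, z, w].
In Python, from station import manip, viewer, job gives the robot as it stands.
- The arm moves only by the tool move_arm, never from a script. Its argument "deltas" is one flat list of numbers, 7 for each row, row after row: the finger opening in mm, from 0 to 85.4, then the shift along the tool's x, y, z in mm, then the turn, a rotation vector about the tool's x, y, z in degrees. In form: [jaw, tx, ty, tz, rx, ry, rz, jaw, tx, ty, tz, rx, ry, rz, ...]. A call has 1 to 10 rows; each row shifts and turns the commanded pose from where the row before left it, along the tool's axes as they then stand; what a row does not reach is not made up. A row lasts 1/10 s, in which the tool goes at most 50 mm and 8.59 degrees, less where a joint would pass 70% of its speed; a pose out of reach is approached as far as the arm can. A call is refused whole if a number of a shift passes 50 or a number of a turn 8.59, either way. A call with a gripper value outside its range is refused whole. The fingers move at their own pace and stop on an object; "force" is the grip in N (left out, the last holds). Time passes only in rows, so rows that do not move let the fingers close. It gives the time, the measured TCP pose, the force and the opening at its end, in the units of the state.
- manip.sense(): the state, without advancing time (a new reading comes with each control period).
- viewer.snapshot(name): name is "scene" or "top"; returns a dict with "image" (384x512x3 uint8, red, green, blue), "depth" (384x512 float32, m along the optical axis (not along the pixel's ray), 0 where there is no reading), "fovy" (degrees; the focal length in pixels is half the picture's height over the tangent of half this angle, whatever the lens; pixels are square), "cx", "cy" (the principal point, pixels), "k1" (the pictures are not rectified: a ray, as slopes to the right and down, at radius r is drawn at 1 + k1 r^2 times it, then the intrinsics apply), "R" (3x3) and "t" (3): a world point X has camera coordinates R X + t. Camera axes: x right, y down, z forward; pixel columns grow to the right and rows downward; lengths in m; the calibration is good to about 2 mm. A picture is of the moment at which its call begins.
- job.sign_off(): hands the job in, once; it reports no verdict.
The state is a dict: "t": time; "q": joint angles; "qd": joint speeds; "tau": joint torques, N m; "tcp_pos": TCP position; "tool_rot": TCP orientation; "force": force on the tool from outside, world axes, zero at the start; "ft_torque": the same for the moment, N m; "finger_gap": opening from 0.0 (shut) to 1.0 (fully open).
Only numpy, scipy, OpenCV 4.12 (cv2) and the standard library are available. Lean on these libraries where they do the work, as an engineer would, in place of code of your own. Each camera call takes 0.05 s, during which the arm holds its last target.

TASK

On the datum plate, push the loose rectangular spacer frame with the fingertips until its long side lies flat against the rail, well before the pocket. Then, keeping it against the rail, slide it along into the corner pocket until it sits fully home against the end stop. Do not lift or tip the frame, leave the other loose things where they are, and finish clear of everything.

Things in the scene. Friction and masses are not known exactly. Their poses are not given: they have to be found in the camera images.
- datum_plate: Fixed grey plate, 170 mm (its x) by 300 mm (its y), 10 mm thick, on the bench; origin at the centre of its underside, z up; position and yaw vary. Bare metal bars 10 mm high stand on it (tops 20 mm above the bench): a rail, an end stop and a lip, which enclose the corner pocket, open towards -y and above. Coordinates below are in this plate's frame.
- rail (a point): Middle of the top edge of the rail's working face. The rail is straight, 16 mm thick, along the plate's far (+x) edge: face at x = +60 mm, from y = -146 to +138 mm. Axes as the plate's.
- lip (a point): Middle of the top edge of the lip's inner face. The lip is 12 mm thick, stands opposite the rail, inner face at x = +3 mm (57 mm from the rail) from y = +80 to +120 mm; from y = +80 down to about +57 mm it flares away from the rail, out to about x = -20 mm. Axes as the plate's.
- end_stop (a point): Middle of the top edge of the end stop's working face. The stop lies across the rail's +y end: face at y = +120 mm, from x = -10 to +76 mm, 16 mm thick. Axes as the plate's.
- pocket (a point): Where the centre of the frame lies when it is fully home in the corner pocket: plate x = +33 mm, y = +87 mm, 18 mm above the bench (8 mm above the plate's top). Axes as the plate's.
- frame_center (a point): Centre (half-way up) of the loose rectangular spacer frame: 54 mm (its x) by 66 mm (its y), 16 mm high, with an open window 36 mm (x) by 48 mm (y) right through it; all bars 9 mm wide; about 0.12 kg, dark rigid plastic. Its long side (y axis) goes along the rail. Fingertips can push it from outside, or stand in the window (the plate is the floor there) and drag it.
- spacer_frame: The same spacer frame; origin at the centre of its underside, axes as for frame_center. At the start it lies flat on the plate nearer the plate's -y end, clear of the rail and turned by up to about 0.35 rad from it.
- stopper: Loose black rubber stopper, 28 mm across, 31 mm high, standing on the plate near its robot-side +y corner, outside the pocket; origin at the centre of its underside. Leave it.
- petri_dish: Loose glass dish, 64 mm across, 12 mm high, on the bench to the right; origin at the centre of its underside. Leave it.
- timer: Loose timer, 62 x 62 x 19 mm, on the bench to the right; origin at the centre of its underside. Leave it.
- marker: Loose marker, 13 x 146 x 14 mm, lying on the bench to the left; origin at the middle of its underside. Leave it.
- notebook: Loose notebook, 210 x 152 x 14 mm, on the bench to the left; origin at the centre of its underside. Leave it.
Not all that is in view belongs to the job. What is meant by the spacer_frame is not orange, and is the smaller of those in its own colour.

How it is judged:
On the way:
1. the frame lies flat against the rail, before the pocket (its leading end not yet at the lip) (x of frame_center in the frame of datum_plate above 0.03 m and angle between the y axis of spacer_frame and the y axis of datum_plate, either way round below 0.07 rad and y of frame_center in the frame of datum_plate below 0.025 m), for 0.1 s.
At the end, for the whole second after the job is handed in: The frame is at rest flat on the plate in the corner pocket: within 3 mm of the end stop, within 3.7 mm of the rail, and parallel to the rail within 0.07 rad (x of frame_center in the frame of datum_plate above 0.0293 m and y of frame_center in the frame of datum_plate above 0.084 m and angle between the y axis of spacer_frame and the y axis of datum_plate, either way round below 0.07 rad and z of frame_center in the frame of datum_plate below 0.0205 m and angle between spacer_frame's own z axis and vertical below 0.05 rad and linear speed of spacer_frame below 0.01 m/s); the robot touches nothing.
It fails at once if the frame is lifted more than 6 mm off the plate (z of frame_center in the frame of datum_plate above 0.024 m).
It fails at once if the frame is tipped by more than 0.2 rad (angle between spacer_frame's own z axis and vertical above 0.2 rad).
It fails at once if on the last stretch before the pocket the frame is more than 8 mm away from the rail (y of frame_center in the frame of datum_plate above 0.03 m and x of frame_center in the frame of datum_plate below 0.025 m).
It fails at once if another loose thing (stopper, dish, timer, marker or notebook) is moved by more than 20 mm (distance of any of stopper, petri_dish, timer, marker, notebook from where it was at the start of the episode above 0.02 m).
It also fails if it takes over 43 s, if anything falls off the work surface, if the arm or the gripper's body presses on something with over 40 N, if the wrist force passes 120 N, or if a joint passes its speed limit or range.

## Working session

There is one attempt and no reset: what is moved stays moved. The work goes in short steps, Python scripts to look and compute and a tool call to move; the robot and the scene stay as the last step left them, time stands still between calls to the robot, and variables do not carry over. Pictures are saved under pics/ and viewed, and the job is handed in when it is done.

Besides the shell and the picture viewer there is one more tool, called after "Call:" by a JSON object that holds its "name" and its "arguments", one argument or row to a line. move_arm: Moves the arm, as the interface text tells. Its arguments: {"type":"object","properties":{"deltas":{"type":"array"},"force":{"type":"number"}},"required":["deltas"]}

```bash
mkdir -p pics; ls; cat > h.py <<'E'
import numpy as np,cv2,pickle
from station import manip,viewer,job
def snap(n,tag):
    s=viewer.snapshot(n); cv2.imwrite(f'pics/{tag}.png',cv2.cvtColor(s['image'],cv2.COLOR_RGB2BGR)); pickle.dump(s,open(f'{tag}.pkl','wb')); return s
def K(s):
    h=s['image'].shape[0]; f=h/2/np.tan(np.radians(s['fovy'])/2); return f
def ray(s,uv):
    uv=np.atleast_2d(np.float64(uv)); f=K(s); d=(uv-[s['cx'],s['cy']])/f
    r=d.copy()
    for _ in range(30): r=d/(1+s['k1']*(r**2).sum(1,keepdims=True))
    v=np.c_[r,np.ones(len(r))]@s['R']; c=-s['R'].T@s['t']; return c,v
def plane(s,uv,z):
    c,v=ray(s,uv); return c+v*((z-c[2])/v[:,2:3])
def proj(s,X):
    X=np.atleast_2d(X); p=X@s['R'].T+s['t']; r=p[:,:2]/p[:,2:]; r=r*(1+s['k1']*(r**2).sum(1,keepdims=True)); return r*K(s)+[s['cx'],s['cy']]
E
python3 - <<'E'
from h import *
for n in('scene','top'):
    s=snap(n,n+'0'); print(n,s['fovy'],s['cx'],s['cy'],s['k1'],-s['R'].T@s['t'])
    cv2.imwrite(f'pics/{n}0b.png',cv2.resize(cv2.imread(f'pics/{n}0.png'),(800,600)))
st=manip.sense();print({k:np.round(v,3) for k,v in st.items()})
E
```

```text
pics
scene 55.39526043003702 255.31378487612398 193.01640692795803 -0.10743680412438801 [0.08228743 0.88828349 0.91752496]
top 55.053377367278934 254.2195508328296 194.00165715535212 -0.073417268427483 [0.50119702 0.03450544 1.05546152]
{'t': np.float64(0.1), 'q': array([-1.494,  0.528,  1.434,  0.   ,  1.181, -0.178]), 'qd': array([ 0.002, -0.001, -0.002, -0.002, -0.003,  0.001]), 'tau': array([-0.0000e+00, -4.4331e+01, -1.7859e+01, -0.0000e+00,  4.0000e-03,
       -0.0000e+00]), 'tcp_pos': array([ 0.158, -0.604,  0.23 ]), 'tool_rot': array([ 0.433,  0.56 , -0.432,  0.559]), 'force': array([-0.493, -0.572, -0.034]), 'ft_torque': array([ 0.037, -0.054, -0.024]), 'finger_gap': np.float64(1.004)}
```

View pics/top0b.png

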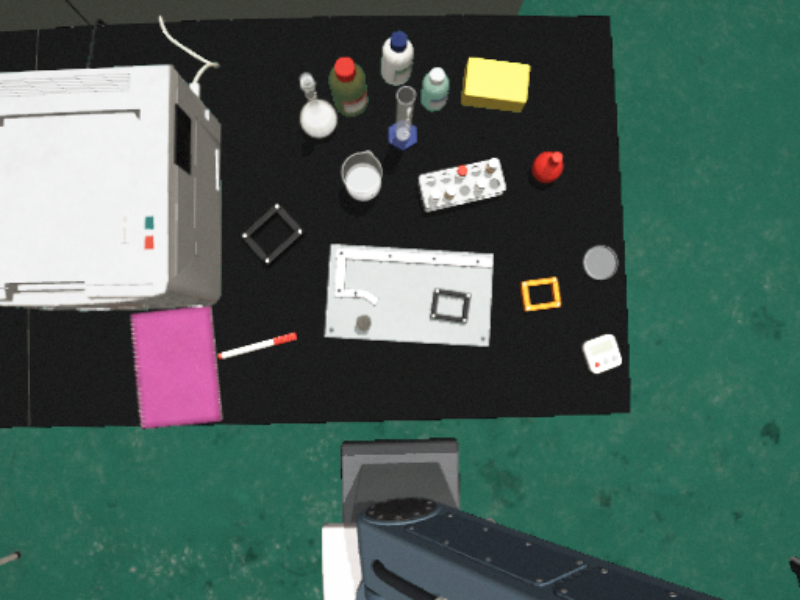

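View pics/scene0b.png

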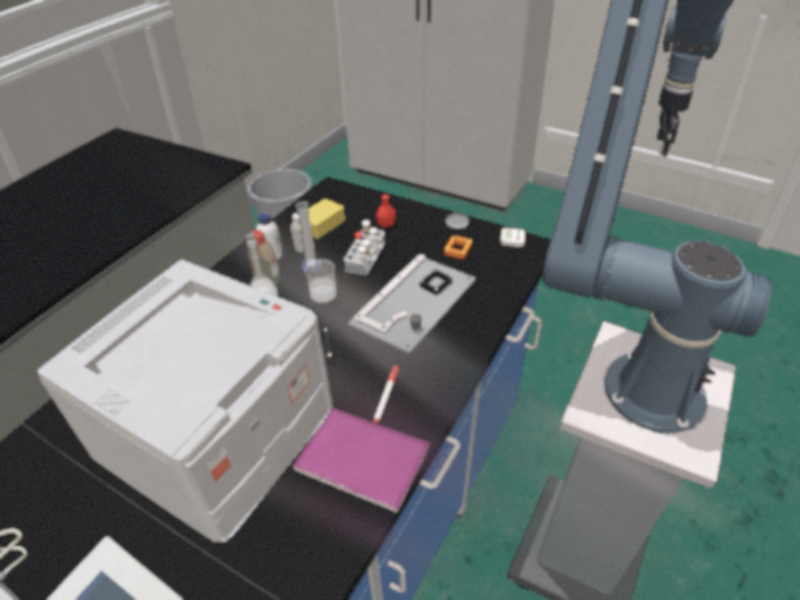

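Top view (800x600 pixels): three frames could be meant. One is black on the plate at (451,306), one is a larger black frame on the bench at (272,234), and one is orange at (541,294). The small black one on the plate fits, since it is not orange and is the smaller of the two black ones. The pocket is at (355,270) and the stopper at (363,323). I'll enlarge that part and measure.

```bash
cat > m.py <<'E'
from h import *
def plate(s):
    g=cv2.cvtColor(s['image'],cv2.COLOR_RGB2GRAY); hsv=cv2.cvtColor(s['image'],cv2.COLOR_RGB2HSV)
    return g,hsv
E
python3 - <<'E'
from h import *
im=cv2.imread('pics/top0.png')
cv2.imwrite('pics/crop1.png',cv2.resize(im[125:230,155:370],None,fx=3.7,fy=3.7,interpolation=cv2.INTER_CUBIC))
s=pickle.load(open('top0.pkl','rb'))
g=cv2.cvtColor(im,cv2.COLOR_BGR2GRAY)
m=(g>110).astype(np.uint8); n,l,st,c=cv2.connectedComponentsWithStats(m)
k=l[205,240];print(st[k])
cn=cv2.findContours((l==k).astype(np.uint8),0,2)[0][0]
r=cv2.minAreaRect(cn); b=cv2.boxPoints(r);print(r,b); P=plane(s,b,0.014);print(P)
print([np.linalg.norm(P[i]-P[i-1]) for i in range(4)])
# frame dark
for th in (60,80,100):
  m=((g<th)).astype(np.uint8)[180:210,270:308]; n,l,st,c=cv2.connectedComponentsWithStats(m)
  k=1+np.argmax(st[1:,4]); 
  cn=max(cv2.findContours((l==k).astype(np.uint8),0,2)[0],key=cv2.contourArea)
  b=cv2.boxPoints(cv2.minAreaRect(cn))+[270,180]; P=plane(s,b,0.026); print(th,b,P,P.mean(0),[np.linalg.norm(P[i]-P[i-1]) for i in range(4)])
cs=plane(s,[[272*.64,234*.64]],0.01);print(cs)
E
```

```text
[ 208  156  108   66 6115]
((261.5726318359375, 188.4969482421875), (105.74999237060547, 59.95730972290039), 3.3177809715270996) [[207.05127 215.36528]
 [210.52124 155.50847]
 [316.094   161.62862]
 [312.62402 221.48543]]
[[ 0.49678739  0.14571819  0.014     ]
 [ 0.66650443  0.13310153  0.014     ]
 [ 0.64297568 -0.16788507  0.014     ]
 [ 0.47244883 -0.1525013   0.014     ]]
[np.float64(0.29921101330221334), np.float64(0.17018535218339192), np.float64(0.30190483813964103), np.float64(0.17121934750697781)]
60 [[295.50000191 196.50000191]
 [297.50000191 190.50000191]
 [299.00000191 191.00000191]
 [297.00000191 197.00000191]] [[ 0.54395295 -0.10409866  0.026     ]
 [ 0.56069543 -0.11023088  0.026     ]
 [ 0.55919639 -0.11442386  0.026     ]
 [ 0.54245403 -0.1082867   0.026     ]] [ 0.5515747  -0.10926003  0.026     ] [np.float64(0.004448200849565247), np.float64(0.017830163204231697), np.float64(0.004452885468971555), np.float64(0.01783174214712059)]
80 [[275.18000031 202.73999977]
 [277.74000168 184.82000113]
 [300.1400032  188.02000237]
 [297.58000183 205.94000053]] [[ 0.52774929 -0.04650113  0.026     ]
 [ 0.57787417 -0.05501194  0.026     ]
 [ 0.56751616 -0.11789328  0.026     ]
 [ 0.51733634 -0.10919765  0.026     ]] [ 0.54761899 -0.082151    0.026     ] [np.float64(0.06355535137249052), np.float64(0.05084227868898182), np.float64(0.06372872561533162), np.float64(0.05092767231271861)]
100 [[274.72973061 202.62162018]
 [277.78378487 184.297297  ]
 [300.48648643 188.08108139]
 [297.43243217 206.40540504]] [[ 0.5281094  -0.04524721  0.026     ]
 [ 0.57934233 -0.05517436  0.026     ]
 [ 0.56732311 -0.11886717  0.026     ]
 [ 0.51604191 -0.10874466  0.026     ]] [ 0.54770419 -0.08200835  0.026     ] [np.float64(0.06463397070650372), np.float64(0.0521858302485884), np.float64(0.06481693079102316), np.float64(0.05227071150963689)]
[[0.6860629  0.23748663 0.01      ]]
```

View pics/crop1.png

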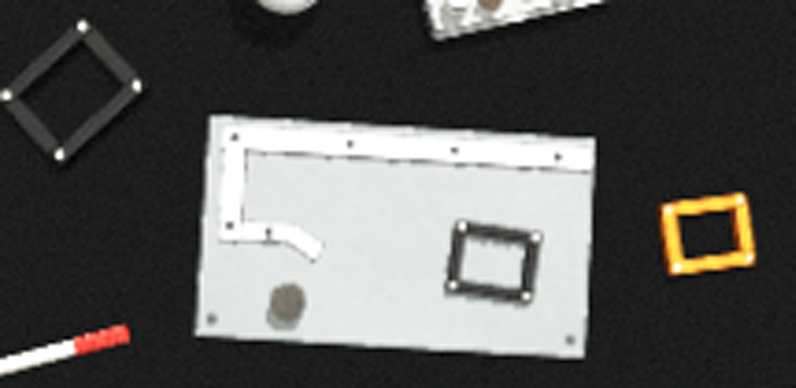

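The crop confirms it: a small black frame on the plate with four light corner dots, measuring about 64x52 mm. Next I'll refine the plate and rail lines with edge fits.

```bash
cat > fit.py <<'E'
from h import *
s=pickle.load(open('top0.pkl','rb'))
g=cv2.cvtColor(s['image'],cv2.COLOR_RGB2GRAY).astype(float)
def cross(v,th):
    i=np.where((v[:-1]-th)*(v[1:]-th)<=0)[0]
    return [k+(th-v[k])/(v[k+1]-v[k]+1e-9) for k in i]
def fit(pts,z):
    P=plane(s,pts,z)[:,:2].astype(np.float32)
    vx,vy,x,y=cv2.fitLine(P,cv2.DIST_HUBER,0,0.001,0.001).ravel(); 
    if abs(vy)>abs(vx) and vy<0 or abs(vx)>abs(vy) and vx<0: vx,vy=-vx,-vy
    n=np.array([-vy,vx]); return np.array([x,y]),np.array([vx,vy]),np.std((P-[x,y])@n)
if __name__=='__main__':
    print(g[158:222,250].astype(int)); print(g[185,200:240].astype(int)); print(g[195,300:325].astype(int))
E
python3 fit.py
```

```text
[122 207 228 251 251 207 219 252 246 141 202 231 232 231 231 231 232 232
 232 232 232 232 231 231 233 232 230 230 231 232 231 230 230 227 228 230
 231 231 232 230 229 230 233 231 230 231 232 231 233 231 231 232 232 231
 232 231 230 232 234 197  91  28  29  30]
[ 29  24  30  26  25  28  27  25  27 122 232 230 231 225 225 248 154 133
 232 254 226 250 248 249 252 252 250 239 237 246 245 244 238 230 223 229
 229 229 231 232]
[159 229 229 231 232 232 232 231 230 229 229 230 230 202 102  29  29  27
  25  26  29  30  33  28  31]
```

```bash
cat >> fit.py <<'E'
    near=[]; far=[]; rail=[]
    for u in range(215,308):
        if u in range(0,0): continue
        c=cross(g[212:226,u],130); near.append([u,212+c[0]])
    for u in range(225,312):
        c=cross(g[150:166,u],130); far.append([u,150+c[0]])
        v=g[162:176,u]; k=np.argmin(v)
        if v[k]<190 and k>1:
            d=cross(v[:k+1],195)
            if d: rail.append([u,162+d[-1]])
    right=[[300+cross(g[v,300:325],130)[-1],v] for v in range(172,216)]
    left=[[200+cross(g[v,200:240],130)[0],v] for v in range(162,212)]
    for nm,p,z in(('near',near,.01),('far',far,.01),('rail',rail,.02),('right',right,.01),('left',left,.01)):
        o,d,sd=fit(p,z); ang=np.arctan2(-d[0],d[1]) if abs(d[1])>abs(d[0]) else np.arctan2(d[1],d[0])
        print(nm,len(p),o,'yaw',round(ang,4),'sd',round(sd,5))
E
python3 fit.py | tail -5
```

```text
near 93 [0.4878854  0.03032095] yaw -0.0821 sd 0.00044
far 87 [ 0.6517561  -0.04860529] yaw -0.0814 sd 0.00041
rail 58 [ 0.6292639  -0.00954898] yaw -0.0797 sd 0.00248
right 44 [ 0.55695873 -0.15974608] yaw -0.0781 sd 0.00041
left 50 [0.59396064 0.13743345] yaw -0.0792 sd 0.0004
```

```bash
cat > w.py <<'E'
from h import *
from scipy.spatial.transform import Rotation as R
YAW=-0.081; O=np.array([.5697,-.0107]); EX=np.array([np.cos(YAW),np.sin(YAW)]); EY=np.array([-np.sin(YAW),np.cos(YAW)])
def p2w(x,y): return O+x*EX+y*EY
def w2p(p): d=np.asarray(p)[:2]-O; return np.array([d@EX,d@EY])
def pose():
    s=manip.sense(); return s,s['tcp_pos'],R.from_quat(s['tool_rot'])
def show():
    s,p,r=pose(); M=r.as_matrix()
    print('t',round(float(s['t']),2),'tcp',np.round(p,4),'plate',np.round(w2p(p)*1000,1),'toolx',np.round(M[:,0],3),'y',np.round(M[:,1],3),'z',np.round(M[:,2],3),'F',np.round(s['force'],1),'gap',round(float(s['finger_gap'])*85,1),'q',np.round(s['q'],2))
def goal(pos,zyaw):
    # tool x down, tool z = plate-like y direction with yaw
    z=np.array([-np.sin(zyaw),np.cos(zyaw),0]); x=np.array([0,0,-1.]); 
    s,p,r=pose()
    if r.as_matrix()[:,2]@z<0: z=-z
    G=R.from_matrix(np.c_[x,np.cross(z,x),z])
    d=r.inv().apply(np.asarray(pos)-p)*1000; rv=np.degrees((r.inv()*G).as_rotvec())
    print('shift mm',np.round(d,1),'turn deg',np.round(rv,2))
E
python3 - <<'E'
from w import *
show()
w=p2w(-.01625,-.073); print(w); goal([*w,.15],-.188); print(np.degrees(-.188))
E
```

```text
t 0.1 tcp [ 0.1575 -0.6042  0.2304] plate [-362.8 -624.9] toolx [-0.     0.002 -1.   ] y [0.968 0.252 0.   ] z [ 0.252 -0.968 -0.002] F [-0.5 -0.6 -0. ] gap 85.3 q [-1.49  0.53  1.43  0.    1.18 -0.18]
[ 0.54759674 -0.08214584]
shift mm [  81.4  509.  -406.7] turn deg [25.37 -0.11  0.  ]
-10.771606548459477
```

Call:
{"name": "move_arm", "arguments": {
  "deltas": [10, 0, 46, -37, 0, 0, 0, 10, 0, 46, -37, 0, 0, 0, 10, 0, 46, -37, 0, 0, 0, 10, 0, 46, -37, 0, 0, 0, 10, 0, 46, -37, 0, 0, 0, 10, 0, 46, -37, 0, 0, 0, 10, 0, 46, -37, 0, 0, 0, 10, 0, 46, -37, 0, 0, 0, 10, 0, 46, -37, 0, 0, 0, 10, 0, 46, -37, 0, 0, 0],
  "force": 40
}}

```text
t: 1.1
tcp_pos: [0.4563, -0.2014, 0.2311]
tool_rot: [0.432, 0.56, -0.432, 0.559]
force: [0.3, 0.3, 0.0]
finger_gap: 0.117
```

Call:
{"name": "move_arm", "arguments": {
  "deltas": [10, 20, 0, 0, 8.5, 0, 0, 10, 20, 0, 0, 8.5, 0, 0, 10, 20, 0, 0, 8.4, 0, 0, 10, 0, 0, 0, 0, 0, 0, 10, 0, 0, 0, 0, 0, 0]
}}

```text
t: 1.6
tcp_pos: [0.4554, -0.2033, 0.1712]
tool_rot: [-0.544, -0.452, 0.544, -0.451]
force: [0.6, -0.7, -0.3]
finger_gap: 0.117
```

```bash
python3 - <<'E'
from w import *
show()
w=p2w(-.01625,-.073); goal([*w,.06],-.188)
for n in('scene','top'):
    s=snap(n,n+'1')
im=cv2.imread('pics/top1.png'); a=cv2.resize(im[125:230,155:370],(800,390),interpolation=cv2.INTER_CUBIC)
cv2.imwrite('pics/t1.png',a)
im=cv2.imread('pics/scene1.png'); cv2.imwrite('pics/s1.png',cv2.resize(im[60:260,170:370],(600,600),interpolation=cv2.INTER_CUBIC))
E
```

```text
t 1.6 tcp [ 0.4554 -0.2033  0.1712] plate [ -98.3 -201.2] toolx [-0.001  0.001 -1.   ] y [ 0.983 -0.184 -0.001] z [-0.184 -0.983 -0.   ] F [ 0.6 -0.7 -0.3] gap 10.0 q [-0.64  0.45  1.81 -0.    0.89  1.11]
shift mm [ 111.2   68.4 -136. ] turn deg [ 0.14 -0.03  0.06]
```

Call:
{"name": "move_arm", "arguments": {
  "deltas": [10, 20, 17, -34, 0, 0, 0, 10, 20, 17, -34, 0, 0, 0, 10, 20, 17, -34, 0, 0, 0, 10, 20, 17.4, -34, 0, 0, 0, 10, 20, 0, 0, 0, 0, 0, 10, 0, 0, 0, 0, 0, 0, 10, 0, 0, 0, 0, 0, 0]
}}

```text
t: 2.4
tcp_pos: [0.5485, -0.083, 0.072]
tool_rot: [0.545, 0.451, -0.545, 0.451]
force: [-1.2, -0.2, -0.0]
finger_gap: 0.118
```

```bash
python3 - <<'E'
from w import *
show()
w=p2w(-.01625,-.073); goal([*w,.014],-.188)
for n in('scene','top'):
    s=snap(n,n+'1')
im=cv2.imread('pics/top1.png'); a=cv2.resize(im[125:230,155:370],(800,390),interpolation=cv2.INTER_CUBIC)
im=cv2.imread('pics/scene1.png'); b=cv2.resize(im[140:240,210:320],(660,600),interpolation=cv2.INTER_CUBIC)
cv2.imwrite('pics/t1.png',a);cv2.imwrite('pics/s1.png',b)
E
```

```text
t 2.4 tcp [ 0.5485 -0.083   0.072 ] plate [-15.3 -73.8] toolx [ 0. -0. -1.] y [ 0.982 -0.187  0.   ] z [-0.187 -0.982  0.   ] F [-1.2 -0.2 -0. ] gap 10.0 q [-0.35  0.67  1.74 -0.    0.74  1.41]
shift mm [58.  -1.  -0.7] turn deg [-0.    0.01 -0.02]
```

View pics/t1.png

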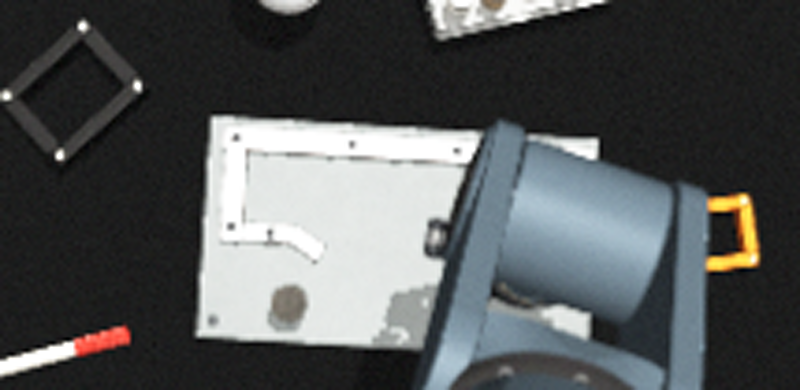

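View pics/s1.png

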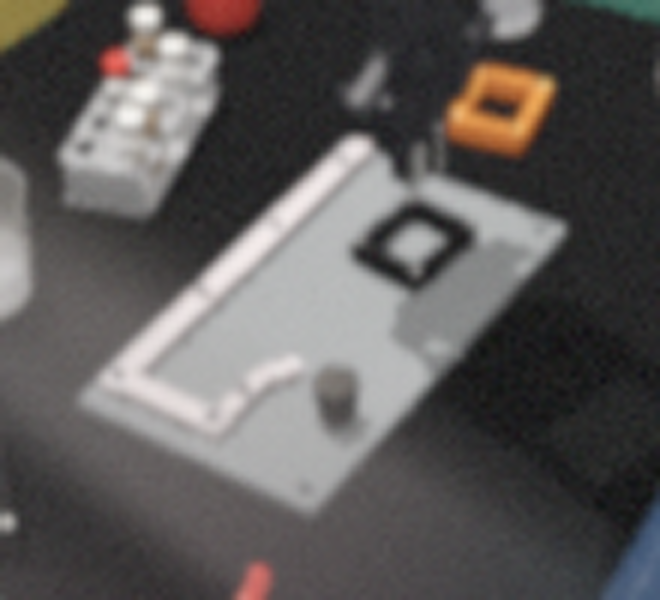

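Top view: the arm hides the frame. In the enlarged scene crop the fingertips are at (425,165), above and behind the frame at (412,245), which is undisturbed. I'll descend slowly and check the force.

Call:
{"name": "move_arm", "arguments": {
  "deltas": [10, 20, -1, -0.7, 0, 0, 0, 10, 19, 0, 0, 0, 0, 0, 10, 0, 0, 0, 0, 0, 0]
}}

```text
t: 2.8
tcp_pos: [0.5463, -0.0823, 0.0319]
tool_rot: [-0.545, -0.451, 0.546, -0.45]
force: [-0.7, 0.5, 0.1]
finger_gap: 0.115
```

```bash
python3 - <<'E'
from w import *
show()
s=snap('scene','scene2')
w=p2w(-.01625,-.073); goal([*w,.014],-.188)
print(proj(s,[*w,.026]))
im=cv2.imread('pics/scene2.png'); b=cv2.resize(im[150:210,250:310],(600,600),interpolation=cv2.INTER_CUBIC)
cv2.imwrite('pics/s2.png',b)
E
```

```text
t 2.8 tcp [ 0.5463 -0.0823  0.0319] plate [-17.5 -73.3] toolx [-0.002  0.001 -1.   ] y [ 0.982 -0.189 -0.002] z [-0.189 -0.982 -0.   ] F [-0.7  0.5  0.1] gap 9.7 q [-0.35  0.74  1.75 -0.    0.65  1.41]
shift mm [18.7  0.5 -0.4] turn deg [-0.1  -0.    0.03]
[[278.86274609 178.91394671]]
```

View pics/s2.png

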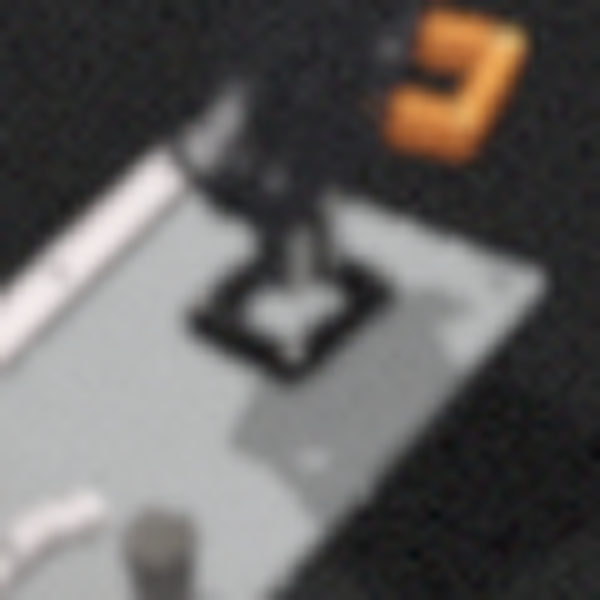

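The tips at crop (300,275) are over the window at (295,300), and the remaining offset is explained by their height. I'll lower them into the window.

Call:
{"name": "move_arm", "arguments": {
  "deltas": [10, 6, 0, 0, 0, 0, 0, 10, 6, 0, 0, 0, 0, 0, 10, 5, 0, 0, 0, 0, 0, 10, 0, 0, 0, 0, 0, 0]
}}

```text
t: 3.25
tcp_pos: [0.5471, -0.0816, 0.0149]
tool_rot: [-0.545, -0.451, 0.545, -0.45]
force: [-0.2, -0.3, 0.3]
finger_gap: 0.114
```

```bash
python3 - <<'E'
from w import *
show()
s=snap('scene','scene3')
im=cv2.imread('pics/scene3.png'); b=cv2.resize(im[150:210,250:310],(600,600),interpolation=cv2.INTER_CUBIC)
cv2.imwrite('pics/s3.png',b)
E
```

```text
t 3.25 tcp [ 0.5471 -0.0816  0.0149] plate [-16.8 -72.5] toolx [-0.001  0.    -1.   ] y [ 0.982 -0.187 -0.001] z [-0.187 -0.982 -0.   ] F [-0.2 -0.3  0.3] gap 9.7 q [-0.35  0.77  1.76  0.    0.62  1.41]
```

View pics/s3.png

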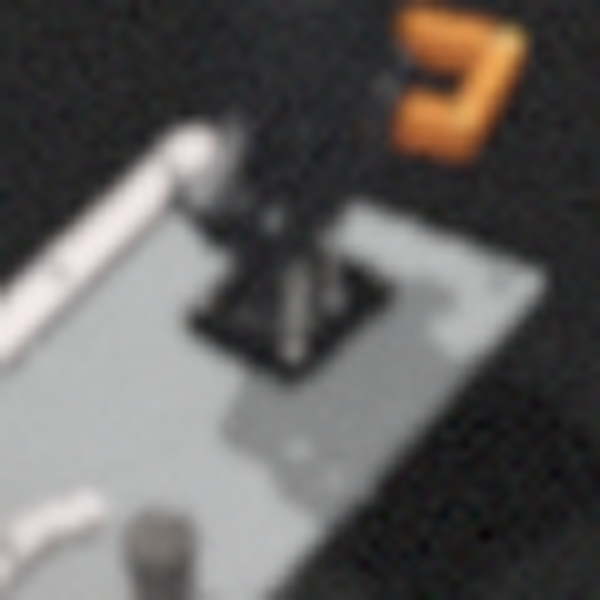

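The fingers stand in the window with no contact. I'll turn them to the rail's direction and push towards the rail.

Call:
{"name": "move_arm", "arguments": {
  "deltas": [10, 0, 0, 0, -6.1, 0, 0, 10, 0, 5, 0, 0, 0, 0, 10, 0, 5, 0, 0, 0, 0, 10, 0, 5, 0, 0, 0, 0, 10, 0, 5, 0, 0, 0, 0, 10, 0, 5, 0, 0, 0, 0, 10, 0, 5, 0, 0, 0, 0, 10, 0, 5, 0, 0, 0, 0, 10, 0, 5, 0, 0, 0, 0, 10, 0, 5, 0, 0, 0, 0]
}}

```text
t: 4.3
tcp_pos: [0.5926, -0.0854, 0.0153]
tool_rot: [-0.52, -0.479, 0.52, -0.479]
force: [-2.2, 0.1, 1.5]
finger_gap: 0.117
```

```bash
python3 - <<'E'
from w import *
show()
goal([*p2w(.040,-.065),.0145],YAW)
E
```

```text
t 4.3 tcp [ 0.5926 -0.0854  0.0153] plate [ 28.9 -72.6] toolx [-0.  0. -1.] y [ 0.997 -0.082 -0.   ] z [-0.082 -0.997 -0.   ] F [-2.2  0.1  1.5] gap 10.0 q [-0.33  0.8   1.64  0.    0.71  1.32]
shift mm [ 0.8 11.1 -7.6] turn deg [-0.07 -0.    0.01]
```

Call:
{"name": "move_arm", "arguments": {
  "deltas": [10, 0, 3, 0, 0, 0, 0, 10, 0, 3, 0, 0, 0, 0, 10, 0, 2, 0, 0, 0, 0, 10, 0, 2, 0, 0, 0, 0, 10, 0, 0, 0, 0, 0, 0]
}}

```text
t: 4.8
tcp_pos: [0.6028, -0.0863, 0.0153]
tool_rot: [0.52, 0.479, -0.52, 0.479]
force: [-0.3, 0.5, 0.7]
finger_gap: 0.117
```

```bash
python3 - <<'E'
from w import *
show()
s=snap('scene','scene4')
im=cv2.imread('pics/scene4.png'); b=cv2.resize(im[150:210,240:300],(600,600),interpolation=cv2.INTER_CUBIC)
cv2.imwrite('pics/s4.png',b)
E
```

```text
t 4.8 tcp [ 0.6028 -0.0863  0.0153] plate [ 39.1 -72.7] toolx [ 0.001 -0.    -1.   ] y [ 0.997 -0.082  0.001] z [-0.082 -0.997  0.   ] F [-0.3  0.5  0.7] gap 9.9 q [-0.33  0.81  1.61  0.    0.72  1.33]
```

View pics/s4.png

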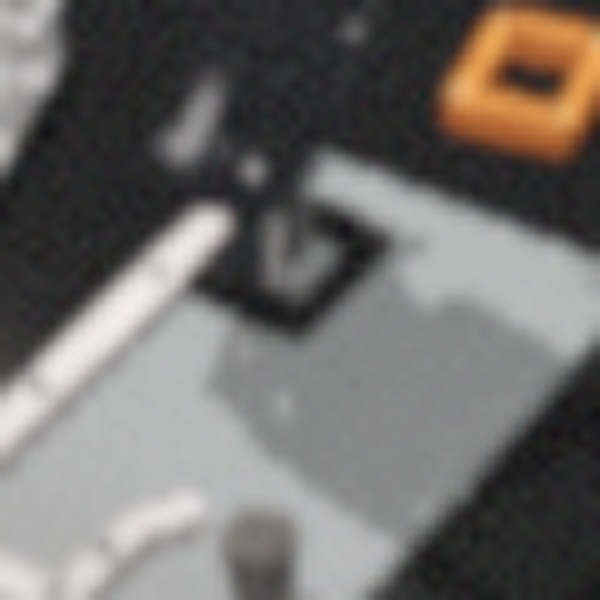

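The crop shows the frame at about (290,255), close to the rail end at (220,220). The force is still near zero, so I'll press on in small steps.

Call:
{"name": "move_arm", "arguments": {
  "deltas": [10, 0, 1, 0, 0, 0, 0, 10, 0, 1, 0, 0, 0, 0, 10, 0, 1, 0, 0, 0, 0, 10, 0, 0, 0, 0, 0, 0]
}}

```text
t: 5.25
tcp_pos: [0.6043, -0.0863, 0.0153]
tool_rot: [-0.52, -0.48, 0.521, -0.478]
force: [-4.0, -0.3, 2.1]
finger_gap: 0.118
```

Call:
{"name": "move_arm", "arguments": {
  "deltas": [10, 0, 1, 0, 0, 0, 0, 10, 0, 0, 0, 0, 0, 0]
}}

```text
t: 5.45
tcp_pos: [0.6043, -0.0862, 0.0152]
tool_rot: [-0.519, -0.48, 0.521, -0.478]
force: [-5.4, -1.3, 5.7]
finger_gap: 0.119
```

```bash
python3 - <<'E'
from w import *
show()
s=snap('scene','scene5')
im=cv2.imread('pics/scene5.png'); b=cv2.resize(im[150:210,240:300],(600,600),interpolation=cv2.INTER_CUBIC)
for y in (-.04,-.106):
  for x in (.006,.06):
    u=proj(s,[*p2w(x,y-0.0),.026])[0]; cv2.circle(b,tuple(int(v) for v in (u-[240,150])*10+5),4,(0,0,255),1)
cv2.imwrite('pics/s5.png',b)
E
```

```text
t 5.45 tcp [ 0.6043 -0.0862  0.0152] plate [ 40.6 -72.5] toolx [-0.004  0.001 -1.   ] y [ 0.997 -0.082 -0.004] z [-0.082 -0.997 -0.   ] F [-5.4 -1.3  5.7] gap 10.1 q [-0.32  0.81  1.6  -0.    0.73  1.33]
```

View pics/s5.png

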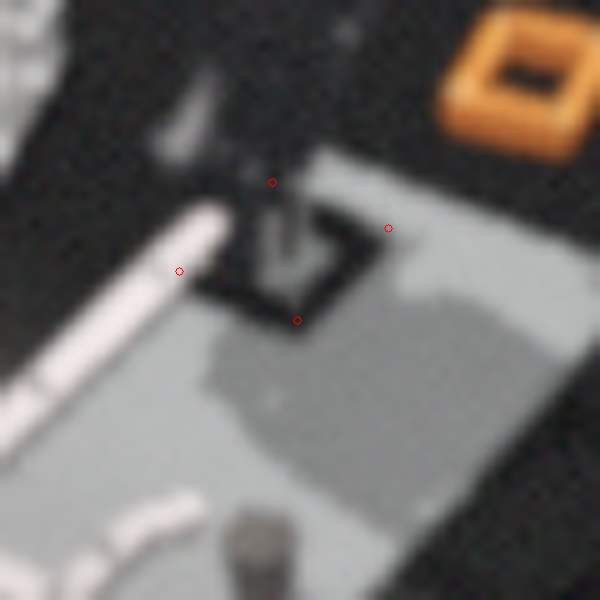

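The predicted home-against-rail corners (red circles) match the frame's visible corners, so it lies flat on the rail. Now I'll slide it along the rail.

Call:
{"name": "move_arm", "arguments": {
  "deltas": [10, 0, 0, -3, 0, 0, 0, 10, 0, 0, -5, 0, 0, 0, 10, 0, 0, -6, 0, 0, 0, 10, 0, 0, -6, 0, 0, 0, 10, 0, 0, -6, 0, 0, 0, 10, 0, 0, -6, 0, 0, 0, 10, 0, 0, -6, 0, 0, 0, 10, 0, 0, 0, 0, 0, 0]
}}

```text
t: 6.3
tcp_pos: [0.6074, -0.0486, 0.015]
tool_rot: [-0.519, -0.48, 0.521, -0.478]
force: [-5.7, -1.5, 1.6]
finger_gap: 0.115
```

```bash
python3 - <<'E'
from w import *
show()
E
```

```text
t 6.3 tcp [ 0.6074 -0.0486  0.015 ] plate [ 40.6 -34.8] toolx [-0.004 -0.    -1.   ] y [ 0.997 -0.081 -0.004] z [-0.081 -0.997  0.001] F [-5.7 -1.5  1.6] gap 9.8 q [-0.26  0.81  1.61 -0.    0.73  1.39]
```

Call:
{"name": "move_arm", "arguments": {
  "deltas": [10, 0, 0, -6, 0, 0, 0, 10, 0, 0, -6, 0, 0, 0, 10, 0, 0, -6, 0, 0, 0, 10, 0, 0, -6, 0, 0, 0, 10, 0, 0, -6, 0, 0, 0, 10, 0, 0, -6, 0, 0, 0, 10, 0, 0, -6, 0, 0, 0, 10, 0, 0, 0, 0, 0, 0]
}}

```text
t: 7.1
tcp_pos: [0.6108, -0.0068, 0.0149]
tool_rot: [-0.519, -0.48, 0.521, -0.478]
force: [-4.6, -2.1, 1.8]
finger_gap: 0.117
```

```bash
python3 - <<'E'
from w import *
show()
s=snap('top','top6')
im=cv2.imread('pics/top6.png'); cv2.imwrite('pics/t6.png',cv2.resize(im[140:230,190:320],(780,540),interpolation=cv2.INTER_CUBIC))
s=snap('scene','scene6')
im=cv2.imread('pics/scene6.png'); cv2.imwrite('pics/s6.png',cv2.resize(im[150:230,220:300],(600,600),interpolation=cv2.INTER_CUBIC))
E
```

```text
t 7.1 tcp [ 0.6108 -0.0068  0.0149] plate [40.6  7.3] toolx [-0.004 -0.    -1.   ] y [ 0.997 -0.081 -0.004] z [-0.081 -0.997  0.001] F [-4.6 -2.1  1.8] gap 9.9 q [-0.19  0.81  1.6  -0.    0.73  1.46]
```

View pics/s6.png

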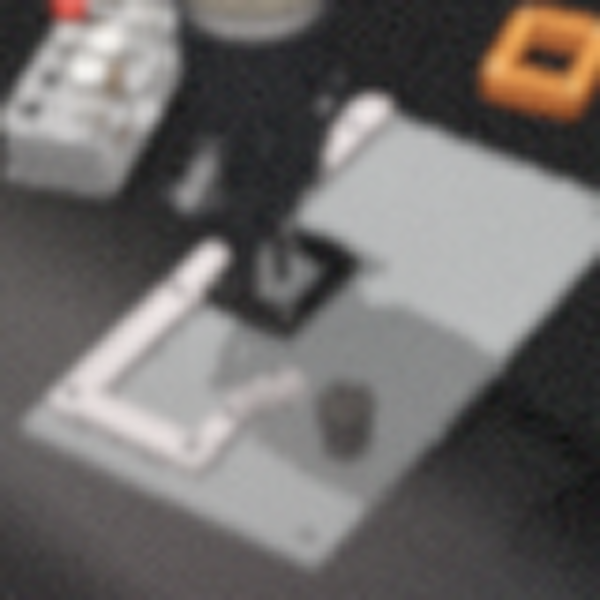

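View pics/t6.png

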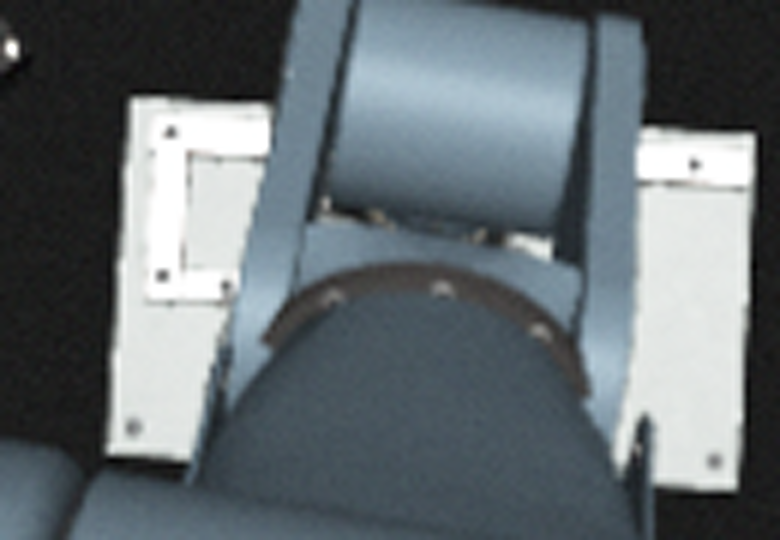

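The frame is still flat on the rail at scene crop (285,285), before the lip flare at (290,385). I'll continue.

Call:
{"name": "move_arm", "arguments": {
  "deltas": [10, 0, 0, -6, 0, 0, 0, 10, 0, 0, -6, 0, 0, 0, 10, 0, 0, -6, 0, 0, 0, 10, 0, 0, -6, 0, 0, 0, 10, 0, 0, -6, 0, 0, 0, 10, 0, 0, -6, 0, 0, 0, 10, 0, 0, -6, 0, 0, 0, 10, 0, 0, -6, 0, 0, 0, 10, 0, 0, -5, 0, 0, 0, 10, 0, 0, -5, 0, 0, 0]
}}

```text
t: 8.2
tcp_pos: [0.6154, 0.05, 0.0149]
tool_rot: [-0.518, -0.48, 0.522, -0.478]
force: [-5.7, -5.1, 2.7]
finger_gap: 0.115
```

Call:
{"name": "move_arm", "arguments": {
  "deltas": [10, 0, 0, -4, 0, 0, 0, 10, 0, 0, -4, 0, 0, 0, 10, 0, 0, -4, 0, 0, 0, 10, 0, 0, -4, 0, 0, 0, 10, 0, 0, 0, 0, 0, 0]
}}

```text
t: 8.7
tcp_pos: [0.6168, 0.0665, 0.0149]
tool_rot: [-0.518, -0.48, 0.521, -0.478]
force: [-5.5, -2.7, 3.2]
finger_gap: 0.12
```

```bash
python3 - <<'E'
from w import *
show()
E
```

```text
t 8.7 tcp [0.6168 0.0665 0.0149] plate [40.7 80.8] toolx [-0.005 -0.001 -1.   ] y [ 0.997 -0.081 -0.004] z [-0.081 -0.997  0.001] F [-5.5 -2.7  3.2] gap 10.2 q [-0.07  0.82  1.58 -0.    0.75  1.58]
```

Call:
{"name": "move_arm", "arguments": {
  "deltas": [10, 0, 0, -2, 0, 0, 0, 10, 0, 0, -2, 0, 0, 0, 10, 0, 0, -2, 0, 0, 0, 10, 0, 0, -2, 0, 0, 0, 10, 0, 0, 0, 0, 0, 0]
}}

```text
t: 9.2
tcp_pos: [0.6174, 0.0741, 0.015]
tool_rot: [-0.518, -0.48, 0.521, -0.478]
force: [-5.3, -4.7, 2.8]
finger_gap: 0.113
```

Call:
{"name": "move_arm", "arguments": {
  "deltas": [10, 0, 0, -1, 0, 0, 0, 10, 0, 0, -1, 0, 0, 0, 10, 0, 0, 0, 0, 0, 0]
}}

```text
t: 9.5
tcp_pos: [0.6176, 0.0759, 0.0149]
tool_rot: [-0.518, -0.48, 0.522, -0.478]
force: [-5.0, -4.5, 3.3]
finger_gap: 0.118
```

Call:
{"name": "move_arm", "arguments": {
  "deltas": [10, 0, 0, -1, 0, 0, 0, 10, 0, 0, -1, 0, 0, 0, 10, 0, 0, 0, 0, 0, 0]
}}

```text
t: 9.8
tcp_pos: [0.6177, 0.0779, 0.0149]
tool_rot: [-0.518, -0.48, 0.522, -0.478]
force: [-4.7, -5.1, 3.0]
finger_gap: 0.119
```

```bash
python3 - <<'E'
from w import *
show()
s=snap('scene','scene7')
im=cv2.imread('pics/scene7.png'); cv2.imwrite('pics/s7.png',cv2.resize(im[160:220,220:280],(600,600),interpolation=cv2.INTER_CUBIC))
E
```

```text
t 9.8 tcp [0.6177 0.0779 0.0149] plate [40.7 92.2] toolx [-0.005 -0.002 -1.   ] y [ 0.997 -0.081 -0.005] z [-0.081 -0.997  0.002] F [-4.7 -5.1  3. ] gap 10.1 q [-0.05  0.82  1.57 -0.    0.76  1.6 ]
```

View pics/s7.png

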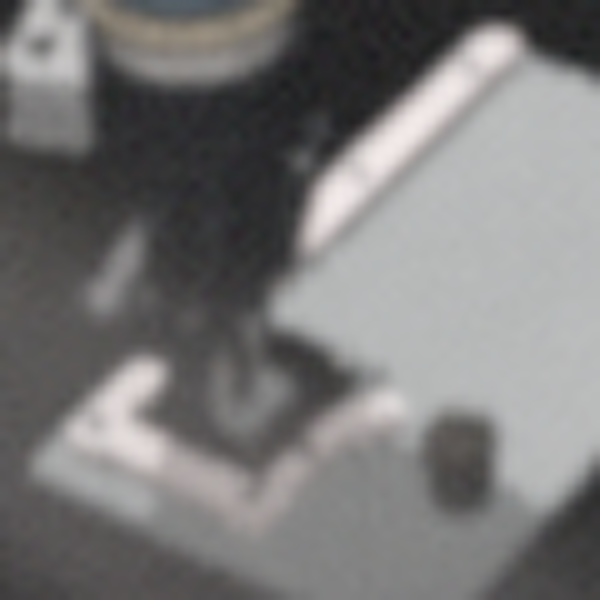

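The frame is nearly home, with a thin gap to the stop at crop (170,430). The force along y is still only friction, so I'll press on in 1 mm steps.

Call:
{"name": "move_arm", "arguments": {
  "deltas": [10, 0, 0, -1, 0, 0, 0, 10, 0, 0, -1, 0, 0, 0, 10, 0, 0, 0, 0, 0, 0]
}}

```text
t: 10.15
tcp_pos: [0.6178, 0.0789, 0.0149]
tool_rot: [-0.518, -0.48, 0.522, -0.479]
force: [-5.6, -8.6, 3.0]
finger_gap: 0.117
```

Call:
{"name": "move_arm", "arguments": {
  "deltas": [10, 0, 0, -1, 0, 0, 0, 10, 0, 0, -1, 0, 0, 0, 10, 0, 0, 0, 0, 0, 0]
}}

```text
t: 10.45
tcp_pos: [0.6178, 0.0791, 0.0149]
tool_rot: [-0.517, -0.48, 0.522, -0.48]
force: [-6.5, -12.9, 2.8]
finger_gap: 0.112
```

It is home: the TCP has stalled and the y force rose to 13 N. I'll ease the fingers off both walls to the middle of the window, then lift clear.

Call:
{"name": "move_arm", "arguments": {
  "deltas": [10, 0, 0, 2, 0, 0, 0, 10, 0, -1, 2, 0, 0, 0, 10, 0, -2, 2, 0, 0, 0, 10, 0, -3, 2, 0, 0, 0, 10, 0, -2, 1, 0, 0, 0, 10, 0, 0, 0, 0, 0, 0]
}}

```text
t: 11.05
tcp_pos: [0.6116, 0.0747, 0.0154]
tool_rot: [0.52, 0.479, -0.52, 0.479]
force: [-0.2, -0.3, 0.3]
finger_gap: 0.118
```

```bash
python3 - <<'E'
from w import *
show()
E
```

```text
t 11.05 tcp [0.6116 0.0747 0.0154] plate [34.9 88.5] toolx [ 0.001  0.    -1.   ] y [ 0.997 -0.082  0.001] z [-0.082 -0.997 -0.   ] F [-0.2 -0.3  0.3] gap 10.0 q [-0.06  0.81  1.59  0.    0.74  1.59]
```

Contact is gone, so I'll lift straight up and then retreat to the right, high up, so the top camera can see.

Call:
{"name": "move_arm", "arguments": {
  "deltas": [10, -5, 0, 0, 0, 0, 0, 10, -10, 0, 0, 0, 0, 0, 10, -25, 0, 0, 0, 0, 0, 10, -40, 0, 0, 0, 0, 0, 10, -40, 0, 0, 0, 0, 0, 10, -40, 0, 0, 0, 0, 0, 10, -40, -10, 40, 0, 0, 0, 10, 0, -10, 45, 0, 0, 0, 10, 0, -10, 45, 0, 0, 0, 10, 0, -10, 45, 0, 0, 0]
}}

```text
t: 12.05
tcp_pos: [0.5588, -0.0927, 0.2119]
tool_rot: [0.52, 0.478, -0.519, 0.48]
force: [-0.1, -0.6, -0.3]
finger_gap: 0.116
```

Call:
{"name": "move_arm", "arguments": {
  "deltas": [10, 0, -15, 45, 0, 0, 0, 10, 0, -15, 45, 0, 0, 0, 10, 0, -15, 45, 0, 0, 0, 10, 0, -15, 45, 0, 0, 0, 10, 0, -15, 45, 0, 0, 0, 10, 0, -15, 45, 0, 0, 0, 10, 0, -15, 45, 0, 0, 0, 10, 0, 0, 0, 0, 0, 0]
}}

```text
t: 12.85
tcp_pos: [0.4268, -0.4034, 0.2114]
tool_rot: [-0.521, -0.475, 0.523, -0.479]
force: [-0.4, -0.1, 0.4]
finger_gap: 0.116
```

```bash
python3 - <<'E'
from w import *
show()
s=snap('top','top8')
im=cv2.imread('pics/top8.png'); cv2.imwrite('pics/t8.png',cv2.resize(im[140:230,190:320],(780,540),interpolation=cv2.INTER_CUBIC))
a=cv2.imread('pics/top0.png'); d=cv2.absdiff(a,im).max(2)
# frame dark blob
roi=(205,250,158,195) 
c=w2p([0,0])
g=cv2.cvtColor(im,cv2.COLOR_BGR2GRAY)
m=np.zeros_like(g); q=proj(s,[[*p2w(x,y),.026] for x,y in((-.003,.045),(-.003,.117),(.0605,.117),(.0605,.045))]).astype(int)
cv2.fillPoly(m,[q],1); m=((g<85)&(m>0)).astype(np.uint8); n,l,st,_=cv2.connectedComponentsWithStats(m); k=1+np.argmax(st[1:,4])
cn=max(cv2.findContours((l==k).astype(np.uint8),0,2)[0],key=cv2.contourArea); b=cv2.boxPoints(cv2.minAreaRect(cn)); P=plane(s,b,.026)
print(np.round([w2p(p)*1000 for p in P],1), np.round(w2p(P.mean(0))*1000,1),[round(np.linalg.norm(P[i]-P[i-1])*1000,1) for i in range(4)])
s=snap('scene','scene8')
im=cv2.imread('pics/scene8.png'); cv2.imwrite('pics/s8.png',cv2.resize(im[160:220,220:280],(600,600),interpolation=cv2.INTER_CUBIC))
E
```

```text
t 12.85 tcp [ 0.4268 -0.4034  0.2114] plate [-110.7 -403. ] toolx [ 0.002 -0.006 -1.   ] y [ 0.996 -0.088  0.002] z [-0.088 -0.996  0.006] F [-0.4 -0.1  0.4] gap 9.9 q [-0.95  0.5   1.55 -0.    1.08  0.71]
[[ 55.2 118.6]
 [ 58.9  56.9]
 [  8.2  53.9]
 [  4.6 115.4]] [31.7 86.2] [np.float64(50.7), np.float64(61.7), np.float64(50.7), np.float64(61.6)]
```

View pics/t8.png

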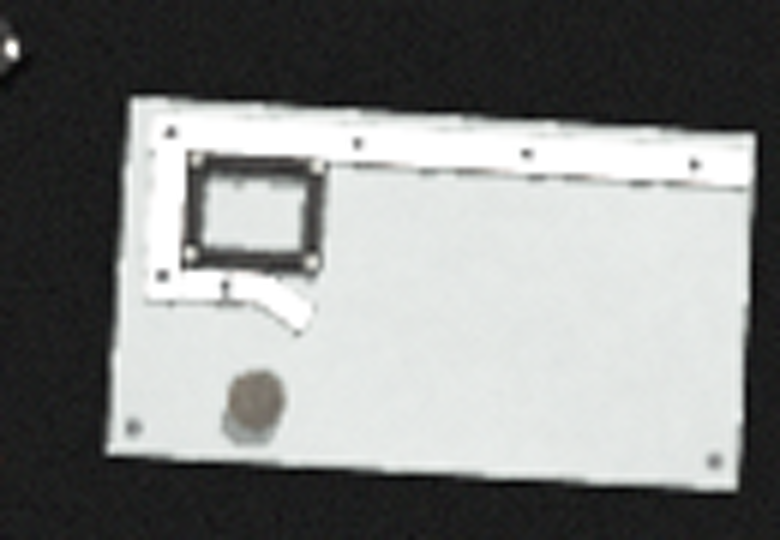

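View pics/s8.png

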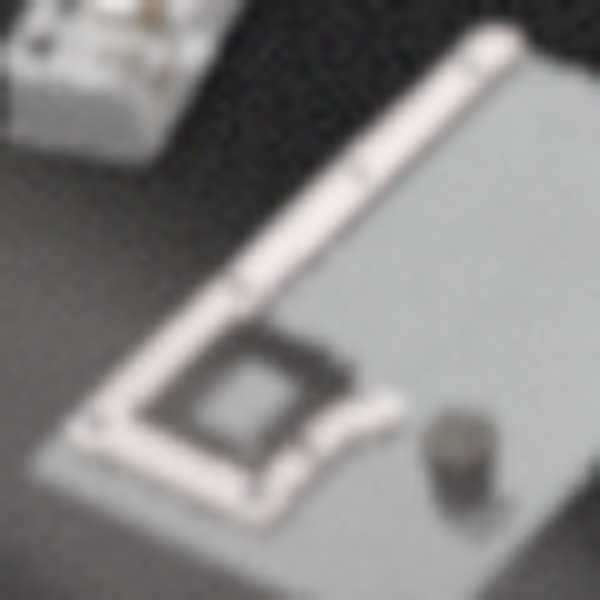

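```bash
python3 - <<'E'
from w import *
s=pickle.load(open('top8.pkl','rb')); 
g=cv2.cvtColor(s['image'],cv2.COLOR_RGB2GRAY).astype(float)
c=np.array([(196,159),(318,165),(312,261),(190,254)])/6-.4+[190,140]
out=[]
for u,v in c:
    x0,y0=int(round(u)),int(round(v)); w=g[y0-1:y0+2,x0-1:x0+2]; w=w-w.min(); yy,xx=np.mgrid[-1:2,-1:2]
    out.append([x0+(w*xx).sum()/w.sum(),y0+(w*yy).sum()/w.sum()])
for nm,o in(('crop',c),('centroid',np.array(out))):
  P=np.array([w2p(p)*1000 for p in plane(s,o,.026)]); print(nm,np.round(P,1),P.mean(0).round(1)); 
  for a,b in((0,1),(3,2)): d=P[a]-P[b]; print('ang y',np.arctan2(-d[0],d[1]).round(3))
  for a,b in((0,3),(1,2)): d=P[a]-P[b]; print('ang x',np.arctan2(d[1],d[0]).round(3))
a=cv2.imread('pics/top0.png');b=cv2.imread('pics/top8.png'); d=(cv2.absdiff(a,b).max(2)>60).astype(np.uint8)
n,l,st,ct=cv2.connectedComponentsWithStats(d)
for k in range(1,n):
  if st[k,4]>8: print(st[k])
E
```

```text
crop [[ 55.1 115. ]
 [ 55.7  57.9]
 [ 10.5  58. ]
 [ 10.4 115. ]] [32.9 86.5]
ang y 0.01
ang y 0.002
ang x 0.0
ang x -0.002
centroid [[ 56.1 115.1]
 [ 56.7  57.2]
 [ 10.   57.3]
 [ 11.  115.6]] [33.4 86.3]
ang y 0.009
ang y -0.017
ang x -0.012
ang x -0.002
[220 165  25  22 270]
[275 185  27  23 299]
[474 213  38  36 436]
[435 227  38  40 642]
[467 229  17  26 105]
[428 236  10   9  40]
[479 246   4   7  11]
[475 255  37  49 648]
[486 257   6   7  15]
[457 280   7   4  11]
[ 452  293   49   80 1045]
[264 332  37   3  71]
[ 174  334   60   50 1462]
[237 334  26   2  30]
[306 334  11   2  20]
[360 336   8   2  10]
[371 336  12   1  12]
[ 374  336   75   40 1528]
[359 345   6   4  11]
[370 347   3   6  10]
[488 359   7  12  13]
[505 359   7  17  57]
[239 361   6   5  10]
[367 361   9   5  14]
[345 372   8   4  13]
[450 372   8  12  38]
[459 379  13   5  33]
[474 379   6   5  12]
[279 381   9   3  16]
[242 382   9   2  13]
```

```bash
python3 -c "
from station import job; print(job.sign_off())"
```

```text
the job is handed in; nothing more can be done
None
```

I pushed the small black spacer frame flat against the rail, slid it along into the corner pocket until it met the end stop, and handed the job in. I did this with the slightly opened fingers standing in its window. It took about 13 s of the 43 s.

**Against the rail:** contact came at about 5 N, and the predicted corner positions matched the picture at about plate y = -73 mm, well before the pocket.

**Home against the stop:** the arm stalled and the force along y rose to about 13 N.

**Last checks:**
- **Position:** the frame's corner dots put its centre at plate x of about +33 mm and y of about +86.4 mm, where the target is 33 and 87.
- **Angle:** the dot lines lie within about 0.02 rad of the rail.
- **Other loose things:** comparing the before and after top pictures shows no change at the stopper, dish, timer, marker or notebook.
- **Robot:** the arm is clear of everything at z = 0.21 m, off to the right.

**One disagreement:** a coarse rectangle fitted to the dark outline, only about 11 pixels across, gave an angle of about 0.06 rad and a size about 4 mm too small. I trusted the corner dots instead.

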